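# Fit the interlock plug and hold the grinder guard open

## Robot

A 7-joint arm with a two-finger parallel gripper is mounted at the origin on the work surface. World frame = base frame: x ahead of the robot, y to its left, z up, the work surface at z = 0. Lengths are in mm, angles in rad, forces in N, time in s.
With the tool pointing down it reaches from about 400 to 925 mm from the base axis. Payload 4.1 kg.
Tool frame: the origin (TCP) lies on the centre line of the jaws, within the pads' length; the fingertips stand env.tcp_to_tips ahead of it and the grasp point (between the pads) lies 5 mm behind it (env.tcp_to_tips is the distance from the TCP to the fingertips, in mm); z points along the fingers, x is the direction in which the jaws open and shut, and the axes are right-handed (so a half turn about z gives the same grasp; the last joint's range is limited). The gripper opens to 85 mm and grips with 20 to 120 N. Pads are 22 mm wide; open, the fingers measure 114 mm over their backs; the gripper's body (76 mm by 85 mm) begins 54 mm behind the grasp point. The pads swing forward as they close: fully open they stand 13 mm farther back than shut.
Start: joints at [-0.099, 0.398, 0.045, 1.537, -0.019, 1.207, -0.051], TCP at [650.032, 0.031, 245.347] pointing down, gripper open.
Joint ranges: [-2.82, 2.82], [-0.49, 2.23], [-1.37, 1.46], [0, 2.46], [-1.36, 4.5], [0.23, 2], [-2.94, 2.94]. Speed limits (rad/s): [2.57, 2.57, 3.14, 3.14, 3.14, 3.14, 3.14].

## Interface

Orientations are given as a 3x3 rotation matrix whose columns are the frame's x, y, z axes.
In Python, from bench import env, cams gives the robot as it stands.
- The arm moves only by the shell command python3 -m crank 'ROWS' [OPENING] [FORCE]. ROWS is JSON, a list of rows, each a list of 4 numbers: the shift along the tool's x, y, z in m, then the turn about the tool's z in rad. A call has 1 to 10 rows; each row is the pose to reach, as a shift and turn from the pose commanded when the call began, along the tool's axes at that moment; what a row does not reach only later rows make up. A row lasts 1/12 s, in which the tool goes at most 41.7 mm and 7.16 degrees, less where a joint would pass 70% of its speed; a pose out of reach is approached as far as the arm can. A call with a gripper value outside its range is refused whole. OPENING is the closure in counts, from 0 (fully open) to 255 (shut), set as the call begins (- or left out, the last holds). The fingers move at their own pace and stop on an object; FORCE is the grip in N (left out, the last holds). Time passes only in rows, so rows that repeat a pose let the fingers close. It gives the time, the measured TCP pose, the force and the opening at its end, in the units of the state.
- env.observe(): the state, without advancing time (a new reading comes with each control period).
- cams.grab_frame(name): name is "scene" or "side" or "wrist"; returns a dict with "img" (384x512x3 uint8, blue, green, red), "range_z" (384x512 float32, mm along the optical axis (not along the pixel's ray), 0 where there is no reading), "intrinsics" (3x3 intrinsics, pixels), "extrinsics" (4x4, takes a point from camera to world coordinates); the wrist camera has in their place "mount" (4x4, takes a point from camera to tool coordinates, whose origin is the TCP and whose axes are the tool frame's). Camera axes: x right, y down, z forward; pixel columns grow to the right and rows downward; lengths in mm; the calibration is good to about 2 mm. A picture is of the moment at which its call begins: read the wrist's pose just before it.
- env.close_job(): hands the job in, once; it reports no verdict.
The state is a dict: "clock": time; "joint_positions": joint angles; "joint_velocities": joint speeds; "joint_efforts": joint torques, N m; "ee_pos": TCP position; "orientation": TCP orientation; "ft_force": force on the tool from outside, world axes, zero at the start; "moment": the same for the moment, N m; "opening": finger opening in mm.
Only numpy, scipy, OpenCV 4.12 (cv2) and the standard library are available. Lean on these libraries where they do the work, as an engineer would, in place of code of your own. Each camera call takes 0.05 s, during which the arm holds its last target.

## Task

Get the bench grinder ready for a look at its wheel. With the guard still shut, plug the black block plug fully home in the socket of the interlock box, flange down on the box, and let go of it; then lift the guard flap to 45 degrees (give or take 6) and finish while holding it there, still, because it springs shut when released. Leave everything else on the bench where it is.

Things in the scene. Friction and masses are not known exactly. Their poses are not given: they have to be found in the camera images.
- plug_center (a point): Middle (half-way up) of the loose black block plug, standing upright on the bench at one of three places; z up. 80 mm tall, about 90 g: foot block 34 (x) by 22 mm (y) for the lowest 25 mm, its first 4 mm stepped in 2 mm all round; flange 46 x 32 mm, 6 mm thick; above it a grip block 34 x 22 mm, 49 mm tall, to grip across the 22 mm. A half turn about z makes no difference.
- plug_foot (a point): Centre of the underside of the plug's foot, 40 mm below plug_center, same axes.
- socket_mouth (a point): Centre of the socket's mouth in the top of the fixed grey interlock box, 50 mm above the bench; z up. The hole is 36 (x) by 24 mm (y), 32 mm deep, rim chamfered 2 mm. Plug home: flange on the box, foot 25 mm below the mouth. The box is 110 (x) by 90 (y) by 50 mm tall; the socket lies 12 mm beyond its centre along x.
- guard_handle (a point): Middle of the guard's handle: a round level steel bar, 14 mm thick, 130 mm long, along this point's y, on two thin arms at its ends. It lies 42 mm in front of the flap's front edge, free all round, 150 mm above the bench when shut. The point turns with the guard: x points from the bar to the hinge, z out of the flap's upper face.
- guard_hinge (a point): Middle of the guard's hinge line, level along this point's y, at the back top edge of the grinder's green housing, 150 mm above the bench; the bar is 222 mm from it. Turns with the guard. The housing, fixed to the bench, is 180 mm deep, 200 wide, 145 tall, the grey wheel inside; the motor sticks out of its left (+y) side.
- guard (a joint): Guard angle, rad: 0 shut (flap level on the housing), growing as the bar is lifted and swings up and back; stops at 1.3. 45 degrees is 0.785. Weight (about 0.45 kg) and a spring always pull it shut: about 3 N at the bar just open, 4 N at 45 degrees.
- collar: Bystander, to be left alone: steel shaft collar standing flat, 48 mm across, 28 mm tall, 24 mm bore.
- jar: Bystander, to be left alone: small capped amber glass jar, 44 mm across, 62 mm tall.
- spare_wheel: Bystander, to be left alone: spare grey grinding wheel lying flat, 120 mm across, 24 mm thick.
- wrench: Bystander, to be left alone: steel wrench lying on the bench.
- screwdriver: Bystander, to be left alone: screwdriver lying on the bench.
- oil: Bystander, to be left alone: dark metal oil bottle, 56 mm across, 110 mm tall.
- mug: Bystander, to be left alone: white mug, 76 mm across, 85 mm tall.
Not all that is in view belongs to the job. Leave any red or turquoise look-alike of the part that bears socket_mouth alone.

How it is judged:
By the outcome, as a careful person would: the job done as asked, in the order asked, and still so for the second after the job is handed in, while the arm keeps its last pose, push and grip.
It also fails if it takes over 58 s, if anything falls off the work surface, if the arm or the gripper's body presses on something with over 40 N, if the wrist force passes 120 N, or if a joint passes its speed limit or range.

## Working session

There is one attempt and no reset: what is moved stays moved. The work goes in short steps, Python scripts to look and compute and a shell command to move; the robot and the scene stay as the last step left them, time stands still between calls to the robot, and variables do not carry over. Pictures are saved under pics/ and viewed, and the job is handed in when it is done.

```bash
ls; mkdir -p pics
python3 - <<'E'
from bench import env,cams
import cv2,numpy as np,pickle
o=env.observe();print(o['clock'],o['ee_pos'],o['orientation'],o['opening'],env.tcp_to_tips)
for n in ['scene','side','wrist']:
    f=cams.grab_frame(n);cv2.imwrite(f'pics/{n}0.png',f['img']);pickle.dump(f,open(f'pics/{n}0.pkl','wb'))
    print(n,f['intrinsics'].tolist(),np.round(f.get('extrinsics',f.get('mount')),3).tolist())
E
```

```text
pics
0.0 [6.49366792e+02 1.06242904e-02 2.44224721e+02] [[ 9.99997914e-01  7.34448567e-05 -2.04098771e-03]
 [ 7.31230535e-05 -9.99999985e-01 -1.57744499e-04]
 [-2.04099926e-03  1.57594927e-04 -9.99997905e-01]] 85.30016857104388 14.0
scene [[398.79612554571224, 0.0, 256.1970158336112], [0.0, 398.79612554571224, 193.79732098085734], [0.0, 0.0, 1.0]] [[0.691, 0.416, -0.591, 1224.016], [0.722, -0.378, 0.579, -645.687], [0.017, -0.827, -0.562, 755.691], [0.0, 0.0, 0.0, 1.0]]
side [[484.073097951588, 0.0, 254.56691517565156], [0.0, 484.073097951588, 189.4589464005284], [0.0, 0.0, 1.0]] [[-0.865, -0.324, 0.383, -128.616], [-0.502, 0.559, -0.66, 1152.804], [-0.0, -0.763, -0.646, 1225.879], [0.0, 0.0, 0.0, 1.0]]
wrist [[319.42123573793674, 0.0, 261.85255877836227], [0.0, 319.42123573793674, 188.79158198914564], [0.0, 0.0, 1.0]] [[1.0, -0.001, 0.001, -0.956], [0.001, 0.946, 0.324, -84.037], [-0.002, -0.324, 0.946, -127.197], [0.0, 0.0, 0.0, 1.0]]
```

View pics/scene0.png

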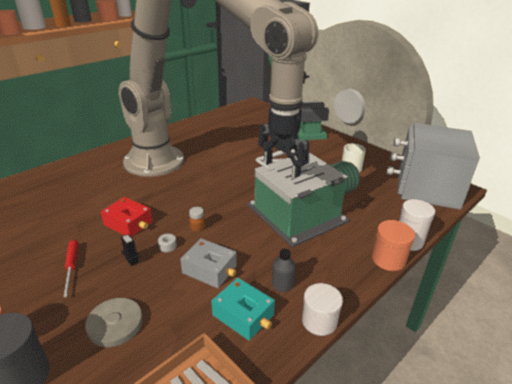

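View pics/side0.png

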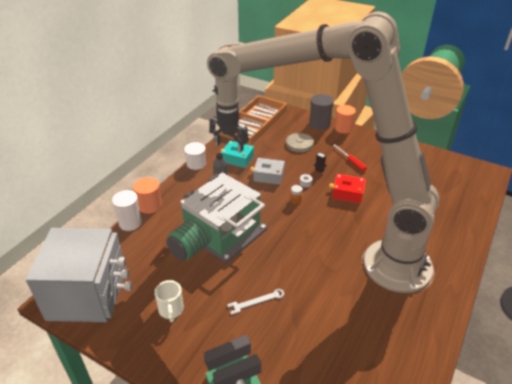

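View pics/wrist0.png

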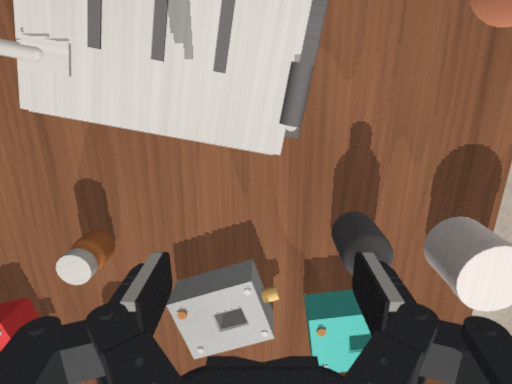

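Run:
```python
import cv2,numpy as np,pickle
S=pickle.load(open('pics/scene0.pkl','rb'))['img'];D=pickle.load(open('pics/side0.pkl','rb'))['img']
a=cv2.resize(S[190:300,90:260],None,fx=4.4,fy=4.4,interpolation=cv2.INTER_CUBIC)
cv2.imwrite('pics/a1.png',a)
b=cv2.resize(S[120:245,235:370],None,fx=4.4,fy=4.4,interpolation=cv2.INTER_CUBIC)
cv2.imwrite('pics/b1.png',b)
c=cv2.resize(D[125:265,160:350],None,fx=4.2,fy=4.2,interpolation=cv2.INTER_CUBIC)
cv2.imwrite('pics/c1.png',c)
```

```text
(no output)
```

View pics/a1.png

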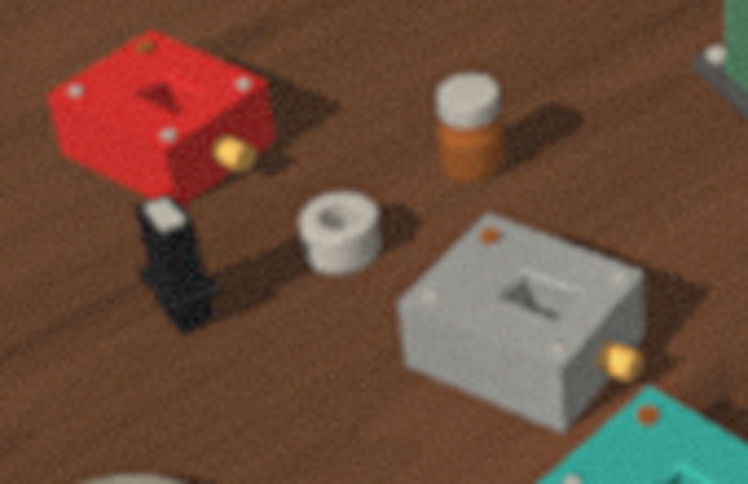

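View pics/b1.png

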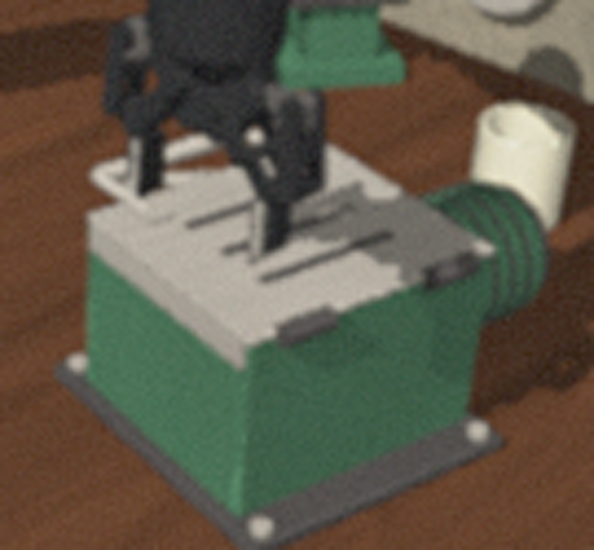

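View pics/c1.png

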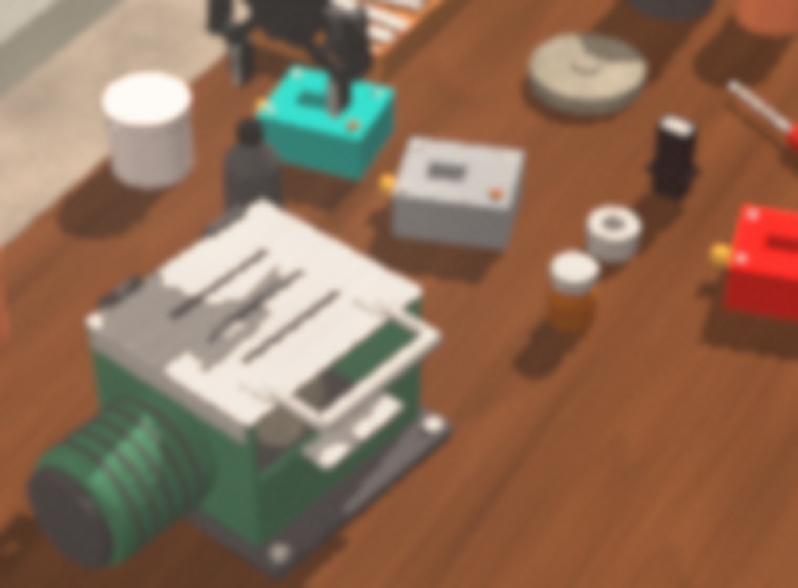

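```bash
cat > h.py <<'E'
import cv2,numpy as np,pickle
def load(n): return pickle.load(open(f'pics/{n}.pkl','rb'))
def cloud(f,E=None):
    K=f['intrinsics'];E=f['extrinsics'] if E is None else E
    z=f['range_z'];v,u=np.mgrid[:384,:512]
    P=np.stack([(u-K[0,2])/K[0,0]*z,(v-K[1,2])/K[1,1]*z,z],-1)
    W=P@E[:3,:3].T+E[:3,3];W[z<=0]=np.nan
    return W
def ray(f,u,v,E=None):
    K=f['intrinsics'];E=f['extrinsics'] if E is None else E
    d=E[:3,:3]@np.array([(u-K[0,2])/K[0,0],(v-K[1,2])/K[1,1],1]);return E[:3,3],d/np.linalg.norm(d)
def onz(f,u,v,z,E=None):
    o,d=ray(f,u,v,E);return o+d*(z-o[2])/d[2]
def tri(a,b):
    (o1,d1),(o2,d2)=a,b
    t=np.linalg.lstsq(np.stack([d1,-d2],1),o2-o1,rcond=None)[0]
    p,q=o1+t[0]*d1,o2+t[1]*d2;return (p+q)/2,np.linalg.norm(p-q)
def wE(f,o):
    T=np.eye(4);T[:3,:3]=np.array(o['orientation']);T[:3,3]=o['ee_pos'];return T@f['mount']
E
python3 - <<'E'
from h import *
from bench import env
S,D,W=load('scene0'),load('side0'),load('wrist0')
print('plugtop tri',tri(ray(S,127,238.9),ray(D,321.2,154.5)), onz(S,127,238.9,80),onz(D,321.2,154.5,80))
E=wE(W,env.observe())
for n,f,e in(('scene',S,None),('side',D,None),('wrist',W,E)):
    C=cloud(f,e)
    hsv=cv2.cvtColor(f['img'],cv2.COLOR_BGR2HSV)
    z=C[...,2]
    print(n,'bench z',np.nanmedian(z[np.abs(z)<15]))
    # grey box top
    m=(np.abs(z-50)<7)&(hsv[...,1]<60)&(hsv[...,2]>90)
    k,l,st,c=cv2.connectedComponentsWithStats(m.astype(np.uint8))
    for i in range(1,k):
        if st[i,4]>150:
            p=C[l==i];print(' z50',st[i].tolist(),np.round(c[i]),np.nanmedian(p,0).round(1),cv2.minAreaRect(p[:,:2].astype(np.float32)))
    m=(np.abs(z-80)<8)
    k,l,st,c=cv2.connectedComponentsWithStats(m.astype(np.uint8))
    for i in range(1,k):
        if 8<st[i,4]<3000:
            p=C[l==i];print(' z80',st[i].tolist(),np.round(c[i]),np.nanmedian(p,0).round(1))
    m=(np.abs(z-150)<9)&(hsv[...,1]<60)
    k,l,st,c=cv2.connectedComponentsWithStats(m.astype(np.uint8))
    for i in range(1,k):
        if st[i,4]>100:
            p=C[l==i];print(' z150',st[i].tolist(),np.round(c[i]),np.nanmedian(p,0).round(1),cv2.minAreaRect(p[:,:2].astype(np.float32)))
E
```

```text
plugtop tri (array([ 432.0540333 , -337.61206958,   78.21353238]), np.float64(7.700514508345269)) [ 438.71913587 -336.93765239   80.        ] [ 429.59269146 -339.97377315   80.        ]
scene bench z 1.4649265600524473
 z50 [427, 69, 85, 24, 227] [471.  81.] [ 482.2 1732.9   50.2] ((453.75750732421875, 1732.8150634765625), (469.7405700683594, 32.11729431152344), 0.059988729655742645)
 z50 [306, 71, 128, 41, 359] [372.  93.] [ 227.5 1152.6   49.7] ((145.50711059570312, 1151.754150390625), (744.68212890625, 71.18006896972656), 4.427127838134766)
 z50 [133, 148, 42, 15, 161] [154. 155.] [ 60.9 -28.5  49.8] ((46.940834045410156, -22.669921875), (150.02529907226562, 76.29460906982422), 55.97216796875)
 z50 [400, 179, 66, 20, 249] [432. 191.] [851.3 514.1  50.1] ((847.66748046875, 512.8128051757812), (203.17408752441406, 37.86567687988281), 19.062522888183594)
 z50 [181, 238, 55, 38, 1091] [208. 257.] [ 603.6 -208.4   51.1] ((601.3717041015625, -202.85255432128906), (112.93254852294922, 93.6980972290039), 17.275554656982422)
 z50 [304, 305, 36, 19, 154] [320. 317.] [ 923.3 -151.7   50.4] (
[... 4766 characters left out ...]
0, 231, 65, 55, 624] [461. 248.] [869.4 -93.   50.3] ((880.997314453125, -104.474853515625), (78.781005859375, 34.692893981933594), 50.67561340332031)
 z50 [67, 248, 30, 27, 243] [ 85. 257.] [ 449.4 -106.    51.3] ((445.0802917480469, -111.53363037109375), (16.085479736328125, 37.879371643066406), 36.326393127441406)
 z50 [166, 279, 108, 80, 4782] [221. 320.] [ 595.8 -201.1   48.1] ((596.988525390625, -202.153564453125), (111.06556701660156, 92.6740493774414), 18.171106338500977)
 z80 [347, 239, 46, 34, 609] [371. 252.] [763.7 -83.8  76.6]
 z150 [0, 0, 314, 155, 38406] [167.  66.] [589.9  92.9 150.5] ((581.8218994140625, 82.098876953125), (96.33512115478516, 200.26416015625), 89.85888671875)
```

Candidates in the scene picture:
- **Plug:** the black block at (129,250) stands upright with a flange and a pale top. The dark oil bottle at (284,270) and the black pot at (15,350) are round.
- **Socket box:** the grey one at (208,260). The red box at (127,215) and the turquoise one at (243,307) are look-alikes to leave alone.
- **Guard handle:** the bar on the robot side of the white flap, side view about (250,217).

The crop confirms the block and the grey box. Their heights measured 80 and 50 mm, as they should. Next I move above the plug for a closer look.

```bash
python3 -m crank '[[-0.02,0.03,0.0,0],[-0.043,0.067,0.01,0],[-0.066,0.102,0.02,0],[-0.088,0.137,0.03,0],[-0.11,0.171,0.04,0],[-0.132,0.205,0.045,0],[-0.154,0.24,0.045,0],[-0.176,0.274,0.045,0],[-0.198,0.308,0.045,0],[-0.217,0.338,0.045,0]]' 0 50
python3 -m crank '[[0,0,0,0],[0,0,0,0]]'
python3 - <<'E'
from h import *
from bench import env,cams
o=env.observe();f=cams.grab_frame('wrist');f['o']=o;pickle.dump(f,open('pics/w1.pkl','wb'));cv2.imwrite('pics/w1.png',f['img'])
print(o['clock'],o['ee_pos'])
E
```

```text
clock: 0.98
ee_pos: [430.8, -340.1, 200.2]
orientation: [[1.0, -0.001, -0.0], [-0.001, -1.0, -0.0], [-0.0, 0.0, -1.0]]
ft_force: [0.9, 0.2, -0.4]
opening: 85.5
clock: 1.15
ee_pos: [430.9, -340.4, 200.2]
orientation: [[1.0, -0.006, -0.001], [-0.006, -1.0, -0.0], [-0.001, 0.0, -1.0]]
ft_force: [0.5, 1.5, -0.7]
opening: 85.2
1.15 [ 430.88768037 -340.41823925  200.23630607]
```

View pics/w1.png

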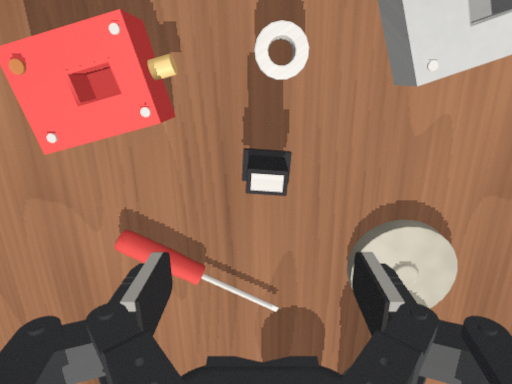

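Run:
```python
from h import *
f=load('w1');E=wE(f,f['o']);I=f['img']
g=I.min(2)
m=np.zeros_like(g);m[165:200,240:295]=(g[165:200,240:295]>150)
k,l,st,c=cv2.connectedComponentsWithStats(m);i=1+st[1:,4].argmax();print(st[i],c[i])
cs,_=cv2.findContours((l==i).astype(np.uint8),0,2)
p=cs[0][:,0];w=np.array([onz(f,u,v,80,E)[:2] for u,v in p],np.float32);print(cv2.minAreaRect(w), onz(f,*c[i],80,E))
# black flange+grip
b=np.zeros_like(g);b[135:210,230:305]=(I.max(2)[135:210,230:305]<45)
cv2.imwrite('pics/w1c.png',cv2.resize(I[120:220,210:320],None,fx=5,fy=5,interpolation=cv2.INTER_CUBIC))
C=cloud(f,E);print(np.nanmedian(C[l==i],0))
```

```text
[251 173  33  19 554] [266.70397112 182.24187726]
((434.10986328125, -335.6759338378906), (14.532819747924805, 26.267963409423828), 85.61226654052734) [ 434.1307615  -335.54876626   80.        ]
[ 434.37623058 -335.71000058   79.09182633]
```

View pics/w1c.png

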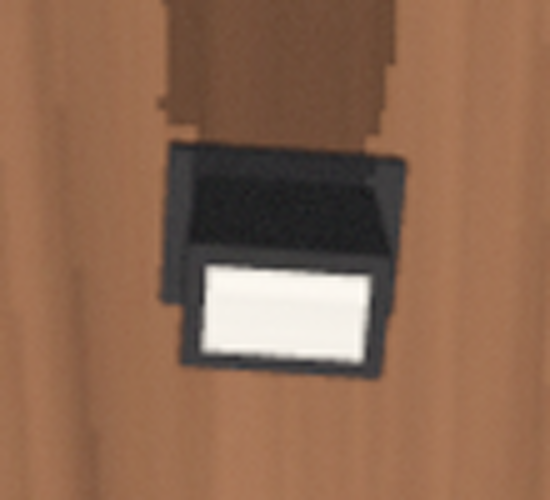

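```bash
python3 -m crank '[[0.001,-0.001,0.0,0.12],[0.002,-0.002,0.0,0.24],[0.003,-0.003,0,0.36],[0.003,-0.005,0,0.48]]' 125 50
python3 - <<'E'
from h import *
from bench import env
o=env.observe();print(o['joint_positions'],o['opening'],o['ee_pos'],o['orientation'])
E
```

```text
clock: 1.53
ee_pos: [437.7, -330.8, 200.1]
orientation: [[0.886, -0.464, 0.0], [-0.464, -0.886, 0.001], [-0.0, -0.001, -1.0]]
ft_force: [-0.8, -0.2, -1.4]
opening: 43.4
[ 0.3278915   0.26724427  0.28923614  1.84094917 -0.08833724  1.04588051
  0.16978464] 43.39719562666299 [ 437.74688427 -330.8466636   200.0831629 ] [[ 8.86078810e-01 -4.63534406e-01  4.43330939e-04]
 [-4.63534616e-01 -8.86078308e-01  9.44093024e-04]
 [-4.47936706e-05 -1.04204006e-03 -9.99999456e-01]]
```

```bash
python3 -m crank '[[0,0,0,0.12],[0,0,0,0.24],[0,0,0,0.36],[0,0,0,0.48],[0,0,0,0.6],[0,0,0,0.72],[0,0,0,0.84],[0,0,0,0.96],[0,0,0,1.08],[0,0,0,1.16]]' 
python3 -m crank '[[0,0,0,0],[0,0,0,0]]'
python3 -m crank '[[0,0,0,0]]'
python3 - <<'E'
from h import *
from bench import env,cams
o=env.observe();f=cams.grab_frame('wrist');f['o']=o;pickle.dump(f,open('pics/w2.pkl','wb'));cv2.imwrite('pics/w2.png',f['img'])
print(o['joint_positions'])
E
```

```text
clock: 2.37
ee_pos: [437.6, -330.7, 200.0]
orientation: [[-0.07, -0.998, 0.0], [-0.998, 0.07, 0.001], [-0.001, -0.0, -1.0]]
ft_force: [1.1, -0.5, -0.3]
opening: 43.4
clock: 2.53
ee_pos: [437.3, -331.3, 200.1]
orientation: [[-0.064, -0.998, 0.0], [-0.998, 0.064, 0.001], [-0.001, 0.0, -1.0]]
ft_force: [0.5, 0.8, 0.4]
opening: 43.7
clock: 2.62
ee_pos: [436.8, -331.8, 200.2]
orientation: [[-0.065, -0.998, 0.0], [-0.998, 0.065, 0.001], [-0.001, -0.0, -1.0]]
ft_force: [0.4, -1.0, 0.7]
opening: 43.6
[ 0.17330069  0.28452865  0.48109098  1.84506325 -0.15102431  1.04804994
 -0.92235533]
```

View pics/w2.png

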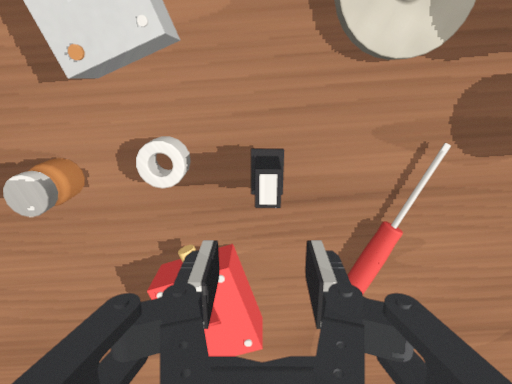

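```bash
cat >> h.py <<'E'
def plugtop(f,z,roi):
    E=wE(f,f['o']);u0,u1,v0,v1=roi
    g=f['img'].min(2);m=np.zeros_like(g);m[v0:v1,u0:u1]=g[v0:v1,u0:u1]>150
    k,l,st,c=cv2.connectedComponentsWithStats(m);i=1+st[1:,4].argmax()
    cs,_=cv2.findContours((l==i).astype(np.uint8),0,2)
    w=np.array([onz(f,u,v,z,E)[:2] for u,v in cs[0][:,0]],np.float32)
    return c[i],cv2.minAreaRect(w),onz(f,*c[i],z,E)
def yaw(R): return np.degrees(np.arctan2(R[1][0],R[0][0]))
E
python3 - <<'E'
from h import *
f=load('w2');E=wE(f,f['o'])
print(plugtop(f,80,(245,295,160,215)),f['o']['ee_pos'],yaw(f['o']['orientation']))
p=plugtop(f,80,(245,295,160,215))[2]
R=np.array(f['o']['orientation']);print('delta tool',R.T@(p-np.array(f['o']['ee_pos'])))
C=cloud(f,E);h=cv2.cvtColor(f['img'],cv2.COLOR_BGR2HSV)
m=(h[...,1]>200)&(h[...,2]>150)&(C[...,2]>40)&((h[...,0]<5)|(h[...,0]>175))
q=C[m];d=q-p;print('red nearest',q[np.hypot(d[:,0],d[:,1]).argmin()], 'in tool',(d@R)[np.hypot(d[:,0],d[:,1]).argmin()])
E
```

```text
(array([267.5647482 , 188.95323741]), ((434.3948669433594, -336.03759765625), (14.548151016235352, 26.01761817932129), 86.04536437988281), array([ 434.66143169, -335.79274371,   80.        ])) [ 436.82086277 -331.84740122  200.15671182] -93.73452291195898
delta tool [  4.13995158   1.90473499 120.15447162]Traceback (most recent call last):
  File "<stdin>", line 8, in <module>
ValueError: attempt to get argmin of an empty sequence
```

```bash
python3 -m crank '[[0.004,0.002,0.035,0],[0.004,0.002,0.07,0],[0.004,0.002,0.1,0],[0.004,0.002,0.125,0],[0.004,0.002,0.14,0],[0.004,0.002,0.145,0],[0.004,0.002,0.145,0],[0.004,0.002,0.145,0]]' 
python3 -m crank '[[0,0,0,0],[0,0,0,0],[0,0,0,0],[0,0,0,0],[0,0,0,0],[0,0,0,0]]' 255 60
python3 - <<'E'
from h import *
from bench import env,cams
f=cams.grab_frame('side');cv2.imwrite('pics/s2.png',cv2.resize(f['img'][100:240,250:400],None,fx=4,fy=4))
E
```

```text
clock: 3.33
ee_pos: [434.4, -337.3, 56.0]
orientation: [[-0.069, -0.998, 0.001], [-0.998, 0.069, -0.001], [0.001, -0.001, -1.0]]
ft_force: [0.3, -0.1, 1.5]
opening: 43.6
clock: 3.83
ee_pos: [434.8, -337.5, 56.7]
orientation: [[-0.069, -0.998, 0.003], [-0.998, 0.069, -0.001], [0.001, -0.003, -1.0]]
ft_force: [-0.3, 0.8, 6.9]
opening: 21.0
```

View pics/s2.png

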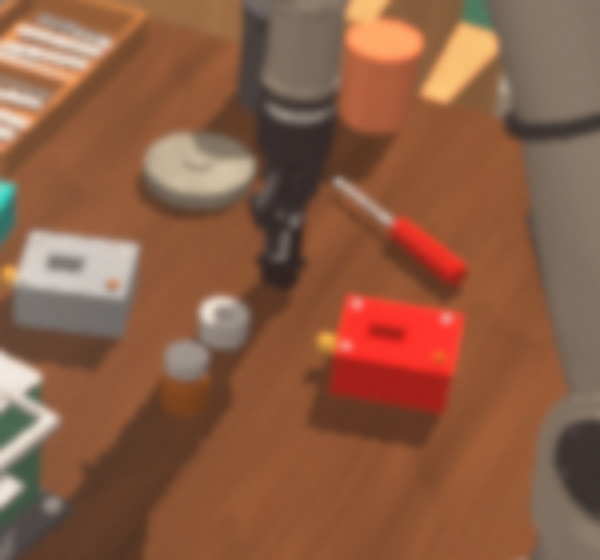

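```bash
python3 -m crank '[[0,0,-0.02,0],[0,0,-0.055,0],[0,0,-0.09,0],[-0.024,-0.02,-0.1,-0.06],[-0.05,-0.043,-0.1,-0.13],[-0.075,-0.065,-0.1,-0.2],[-0.1,-0.086,-0.1,-0.27],[-0.118,-0.102,-0.1,-0.33],[-0.129,-0.111,-0.1,-0.385],[-0.129,-0.111,-0.1,-0.385]]'
python3 -m crank '[[0,0,0,0],[0,0,0,0]]'
python3 - <<'E'
from h import *
from bench import env,cams
o=env.observe();f=cams.grab_frame('wrist');f['o']=o;pickle.dump(f,open('pics/w3.pkl','wb'));cv2.imwrite('pics/w3.png',f['img'])
E
```

```text
clock: 4.72
ee_pos: [556.2, -211.7, 155.0]
orientation: [[0.318, -0.948, 0.001], [-0.948, -0.318, 0.002], [-0.001, -0.002, -1.0]]
ft_force: [-0.1, 0.5, -1.3]
opening: 21.6
clock: 4.88
ee_pos: [551.9, -217.7, 155.1]
orientation: [[0.308, -0.952, -0.001], [-0.952, -0.308, -0.001], [0.001, 0.002, -1.0]]
ft_force: [0.0, -0.3, -1.1]
opening: 21.2
```

View pics/w3.png

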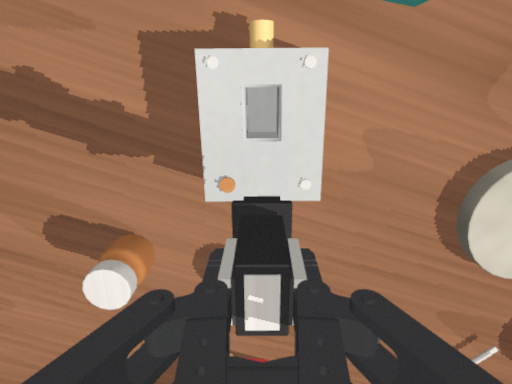

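Run:
```python
from h import *
f=load('w3');I=f['img'];M=f['mount']
cv2.imwrite('pics/w3c.png',cv2.resize(I[35:215,180:345],None,fx=3.3,fy=3.3,interpolation=cv2.INTER_CUBIC))
# tool frame: box top at tool z = 155-50=105 ; plug top at -24
def pt(u,v,z): return onz(f,u,v,z,M)
g=cv2.cvtColor(I,cv2.COLOR_BGR2GRAY);h=cv2.cvtColor(I,cv2.COLOR_BGR2HSV)
print(g[110,225:300].tolist());print(g[70:150,262].tolist())
# box outline
m=((h[...,1]<50)&(g>150)).astype(np.uint8);m[205:]=0;m[:40]=0
m=cv2.morphologyEx(m,cv2.MORPH_CLOSE,np.ones((9,9)))
k,l,st,c=cv2.connectedComponentsWithStats(m);i=1+st[1:,4].argmax();print(st[i])
cs,_=cv2.findContours((l==i).astype(np.uint8),0,2)
w=np.array([pt(u,v,105)[:2] for u,v in cs[0][:,0]],np.float32);print('box',cv2.minAreaRect(w))
C=cloud(f,M);print('box top tool z',np.nanmedian(C[...,2][l==i]))
q=I.min(2).copy();mm=np.zeros_like(g);mm[270:335,240:285]=q[270:335,240:285]>150
k,l,st,c=cv2.connectedComponentsWithStats(mm);i=1+st[1:,4].argmax();print(st[i],'plug top z',np.nanmedian(C[...,2][l==i]))
x0,y0,ww,hh=st[i][:4]
for z in(-24,):print('plug ctr',pt(x0+ww/2-.5,y0+hh/2-.5,z),pt(x0-.5,y0,z),pt(x0+ww-.5,y0,z))
```

```text
[217, 218, 218, 218, 218, 218, 218, 218, 218, 218, 218, 218, 218, 217, 219, 217, 218, 222, 225, 221, 192, 170, 165, 161, 162, 160, 160, 162, 161, 161, 159, 160, 159, 161, 160, 162, 161, 162, 162, 162, 160, 161, 160, 160, 159, 159, 160, 160, 161, 161, 161, 148, 112, 115, 139, 148, 178, 208, 216, 216, 217, 217, 217, 217, 218, 216, 218, 218, 217, 217, 217, 216, 215, 216, 215]
[217, 217, 216, 217, 217, 217, 218, 218, 218, 218, 218, 217, 217, 217, 204, 194, 185, 168, 163, 162, 164, 164, 163, 164, 163, 163, 163, 164, 164, 162, 164, 162, 162, 162, 161, 163, 163, 162, 163, 163, 162, 162, 161, 161, 161, 161, 162, 161, 161, 161, 161, 163, 163, 161, 161, 161, 161, 161, 162, 161, 161, 157, 143, 135, 138, 136, 138, 138, 192, 203, 197, 204, 213, 216, 214, 214, 213, 214, 213, 212]
[  195    48   134   154 18761]
box ((-0.7083740234375, -48.53515625), (109.53362274169922, 89.82027435302734), 89.6417007446289)
box top tool z 106.67482787217652
[ 244  275   36   56 1936] plug top z -22.32731140758264
plug ctr [ -0.74314447  -1.02992467 -24.        ] [ -7.49775339 -13.4785639  -24.        ] [  6.04323573 -13.47358128 -24.        ]
```

View pics/w3c.png

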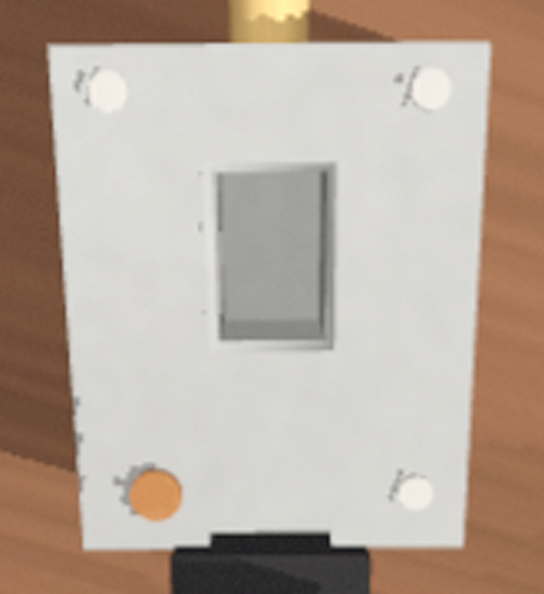

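Run:
```python
from h import *
f=load('w3');M=f['mount']
for z in(105,106.5):
  print(onz(f,262.3,111.8,z,M), onz(f,242,112,z,M)[0],onz(f,281.8,112,z,M)[0],onz(f,262,83.5,z,M)[1],onz(f,262,139.5,z,M)[1])
```

```text
[ -0.34260026 -61.39476986 105.        ] -14.754239216059787 13.49950215580401 -80.47242374092895 -41.65890043427082
[ -0.34197729 -61.25504868 106.5       ] -14.846715653247053 13.589545328672155 -80.45594450195685 -41.39168522919895
```

```bash
python3 -m crank '[[0,-0.02,0,0],[0,-0.045,0,0],[0,-0.06,0.01,0],[0,-0.06,0.03,0],[0,-0.06,0.042,0],[0,-0.06,0.042,0],[0,-0.06,0.042,0]]'
python3 -m crank '[[0,0,0.004,0],[0,0,0.008,0],[0,0,0.011,0],[0,0,0.014,0]]'
```

```text
clock: 5.52
ee_pos: [608.6, -198.6, 112.6]
orientation: [[0.308, -0.951, -0.003], [-0.951, -0.308, -0.0], [-0.001, 0.003, -1.0]]
ft_force: [0.5, -0.8, -0.5]
opening: 21.2
clock: 5.85
ee_pos: [610.4, -197.8, 99.7]
orientation: [[0.31, -0.951, 0.001], [-0.951, -0.31, -0.001], [0.001, -0.0, -1.0]]
ft_force: [-0.9, -1.2, -0.8]
opening: 21.2
```

```bash
python3 -m crank '[[0,0,0.004,0],[0,0,0.008,0],[0,0,0.012,0],[0,0,0.016,0],[0,0,0.0175,0],[0,0,0.0175,0]]'
```

```text
clock: 6.35
ee_pos: [610.4, -197.8, 81.8]
orientation: [[0.31, -0.951, -0.0], [-0.951, -0.31, -0.001], [0.001, 0.0, -1.0]]
ft_force: [-1.2, -1.4, 1.3]
opening: 21.1
```

Almost home; I press gently until contact shows in the force reading.

```bash
python3 -m crank '[[0,0,0.001,0],[0,0,0.002,0],[0,0,0.002,0]]'
python3 - <<'E'
from h import *
from bench import env,cams
f=cams.grab_frame('side');cv2.imwrite('pics/s3.png',cv2.resize(f['img'][100:220,200:340],None,fx=5,fy=5,interpolation=cv2.INTER_CUBIC))
E
```

```text
clock: 6.6
ee_pos: [610.4, -197.9, 81.8]
orientation: [[0.31, -0.951, 0.0], [-0.951, -0.31, -0.0], [0.0, -0.0, -1.0]]
ft_force: [-4.4, -1.8, 10.5]
opening: 21.3
```

View pics/s3.png

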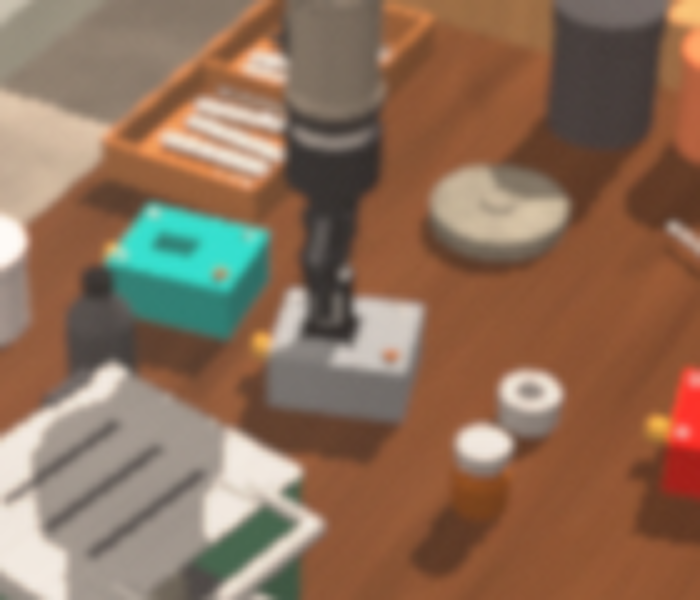

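```bash
python3 -m crank '[[0,0,-0.001,0],[0,0,-0.001,0],[0,0,-0.001,0],[0,0,-0.001,0]]' 125
python3 -m crank '[[0,0,-0.03,0],[0,0,-0.07,0],[0,0,-0.11,0],[0,0,-0.15,0],[0,0,-0.17,0],[0,0,-0.17,0]]'
python3 - <<'E'
from h import *
from bench import env,cams
D,S=load('side0'),load('scene0')
a,b=onz(D,264,204.8,150),onz(D,236.7,223.3,150);print(a,b,np.linalg.norm(a-b))
o=env.observe();f=cams.grab_frame('wrist');f['o']=o;pickle.dump(f,open('pics/w4.pkl','wb'));cv2.imwrite('pics/w4.png',f['img'])
f=cams.grab_frame('scene');pickle.dump(f,open('pics/sc4.pkl','wb'));cv2.imwrite('pics/s4.png',np.hstack([cv2.resize(f['img'][200:300,150:270],None,fx=5,fy=5,interpolation=cv2.INTER_CUBIC)]))
print(o['joint_positions'])
E
```

```text
clock: 6.98
ee_pos: [610.6, -196.3, 80.4]
orientation: [[0.311, -0.95, -0.0], [-0.95, -0.311, 0.001], [-0.001, -0.0, -1.0]]
ft_force: [-0.3, 0.1, -0.2]
opening: 43.6
clock: 7.48
ee_pos: [613.6, -198.2, 257.1]
orientation: [[0.311, -0.95, 0.011], [-0.951, -0.311, -0.002], [0.006, -0.01, -1.0]]
ft_force: [0.5, -0.4, -0.3]
opening: 43.4
[443.5476889  105.50688349 150.        ] [475.7026415  225.58728016 150.        ] 124.31107208528546
[-0.00686019  0.39169711  0.34366335  1.55096071 -0.13919929  1.21160198
 -0.89458829]
```

View pics/w4.png

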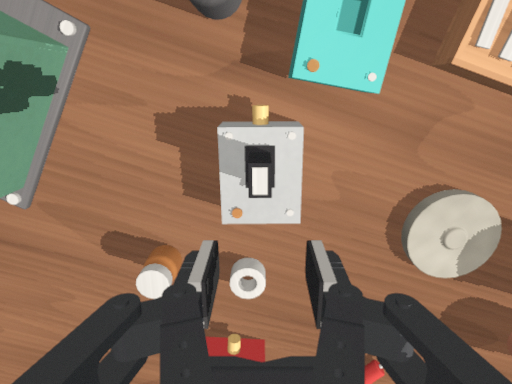

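View pics/s4.png

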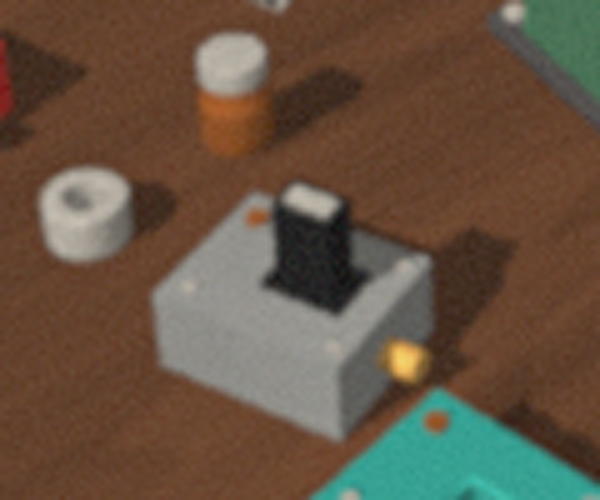

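```bash
python3 -m crank '[[-0.03,0.002,0,-0.1],[-0.07,0.005,0,-0.2],[-0.11,0.009,0,-0.31],[-0.15,0.012,0,-0.42],[-0.19,0.015,0,-0.53],[-0.23,0.018,0,-0.64],[-0.27,0.022,0,-0.75],[-0.31,0.025,0,-0.86],[-0.35,0.028,0,-0.96],[-0.39,0.031,0,-1.03]]'
python3 -m crank '[[0,0,0,0],[0,0,0,0],[0,0,0,0]]'
python3 - <<'E'
from h import *
from bench import env,cams
f=load('w4');C=cloud(f,wE(f,f['o']));print('plugtop z',np.nanmedian(C[170:192,254:266,2]),'box',np.nanmedian(C[140:215,225:240,2]))
o=env.observe();f=cams.grab_frame('wrist');f['o']=o;pickle.dump(f,open('pics/w5.pkl','wb'));cv2.imwrite('pics/w5.png',f['img'])
print(o['joint_positions'],yaw(o['orientation']))
E
```

```text
clock: 8.42
ee_pos: [457.3, 165.2, 248.6]
orientation: [[0.976, -0.218, -0.004], [-0.218, -0.976, -0.001], [-0.003, 0.002, -1.0]]
ft_force: [0.3, 0.7, 0.4]
opening: 43.6
clock: 8.67
ee_pos: [459.0, 163.2, 249.2]
orientation: [[0.975, -0.223, -0.003], [-0.223, -0.975, -0.002], [-0.002, 0.002, -1.0]]
ft_force: [0.2, -0.6, -0.6]
opening: 43.6
plugtop z 104.00345231307278 box 48.38607019848405
[-0.41561355  0.10545846 -0.01529287  1.90583818  0.00243251  1.133614
 -0.65679794] -12.888288762967269
```

View pics/w5.png

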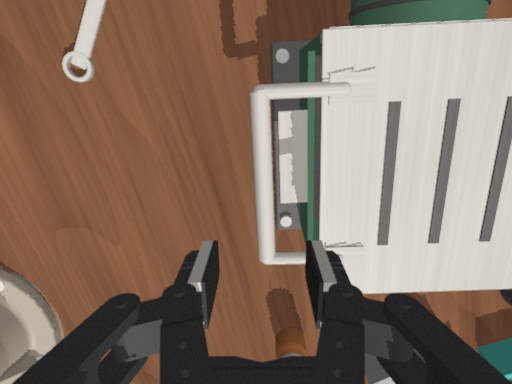

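Run:
```python
from h import *
f=load('w5');I=f['img'];M=f['mount'];g=I.min(2)
C=cloud(f,M);print('bar depth tool z',[round(float(np.nanmedian(C[v,259:268,2])),1) for v in(120,160,200,240)])
z=99.5;P=[]
for v in range(105,250,8):
    u=np.where(g[v,245:285]>150)[0]+245
    # contiguous run from first
    e=u[0]+np.argmax(np.r_[np.diff(u)>1,True]); 
    P.append([*onz(f,(u[0]+e)/2,v,z,M)[:2],e-u[0]+1])
P=np.array(P);print(P.round(1).tolist())
k=np.polyfit(P[:,1],P[:,0],1);print('slope deg',np.degrees(np.arctan(k[0])))
top,bot=onz(f,261,91.5,z,M),onz(f,267,260,z,M);print(top,bot)
```

```text
bar depth tool z [94.7, 94.4, 94.5, 94.9]
[[-1.3, -67.2, 17.0], [-1.3, -61.9, 17.0], [-1.0, -56.4, 16.0], [-0.6, -50.8, 17.0], [-0.6, -45.2, 17.0], [-0.3, -39.4, 16.0], [-0.3, -33.6, 16.0], [0.4, -27.7, 16.0], [0.4, -21.6, 16.0], [0.5, -15.5, 16.0], [0.8, -9.3, 15.0], [1.2, -2.9, 16.0], [1.6, 3.5, 15.0], [1.6, 10.1, 15.0], [2.4, 16.8, 15.0], [2.4, 23.6, 15.0], [2.5, 30.5, 15.0], [2.9, 37.6, 14.0], [3.3, 44.7, 15.0]]
slope deg 2.3929641553352146
[ -1.28913915 -76.13314926  99.5       ] [ 3.3452044  54.83379075 99.5       ]
```

```bash
python3 -m crank '[[0.001,-0.011,0.02,-0.042],[0.001,-0.011,0.055,-0.042],[0.001,-0.011,0.08,-0.042],[0.001,-0.011,0.096,-0.042],[0.001,-0.011,0.104,-0.042],[0.001,-0.011,0.104,-0.042],[0.001,-0.011,0.104,-0.042]]' 160
python3 - <<'E'
from h import *
from bench import env,cams
f=cams.grab_frame('side');cv2.imwrite('pics/s5.png',cv2.resize(f['img'][130:270,160:320],None,fx=4.2,fy=4.2,interpolation=cv2.INTER_CUBIC))
E
```

```text
clock: 9.3
ee_pos: [463.9, 173.5, 146.9]
orientation: [[0.983, -0.184, 0.0], [-0.184, -0.983, -0.0], [0.0, 0.0, -1.0]]
ft_force: [0.5, 0.4, 0.6]
opening: 31.9
```

View pics/s5.png

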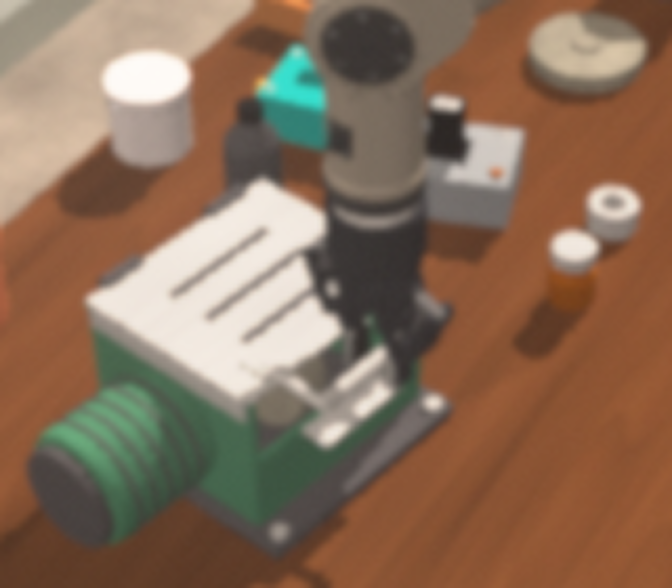

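```bash
python3 -m crank '[[0,0,0,0],[0,0,0,0],[0,0,0,0],[0,0,0,0],[0,0,0,0]]' 255 60
python3 -m crank '[[0,0,0,0]]'
```

```text
clock: 9.77
ee_pos: [462.4, 174.9, 147.4]
orientation: [[0.983, -0.181, -0.001], [-0.181, -0.983, 0.0], [-0.001, -0.0, -1.0]]
ft_force: [-4.9, 0.4, 4.7]
opening: 11.7
clock: 9.85
ee_pos: [462.5, 174.9, 147.4]
orientation: [[0.983, -0.181, -0.001], [-0.181, -0.983, 0.0], [-0.001, -0.0, -1.0]]
ft_force: [-5.3, 0.2, 5.0]
opening: 11.8
```

Run:
```python
from h import *
from bench import env,cams
f=cams.grab_frame('wrist');cv2.imwrite('pics/w6.png',cv2.resize(f['img'][100:384,120:400],None,fx=2,fy=2,interpolation=cv2.INTER_CUBIC))
f=cams.grab_frame('side');cv2.imwrite('pics/s6.png',cv2.resize(f['img'][170:250,210:290],None,fx=7,fy=7,interpolation=cv2.INTER_CUBIC))
```

```text
(no output)
```

View pics/w6.png

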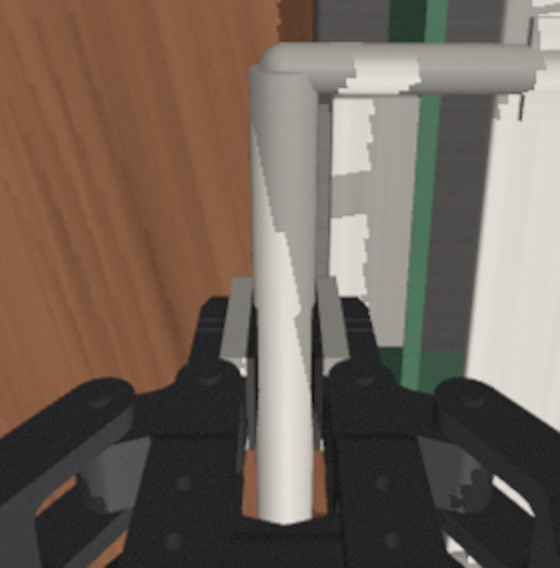

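View pics/s6.png

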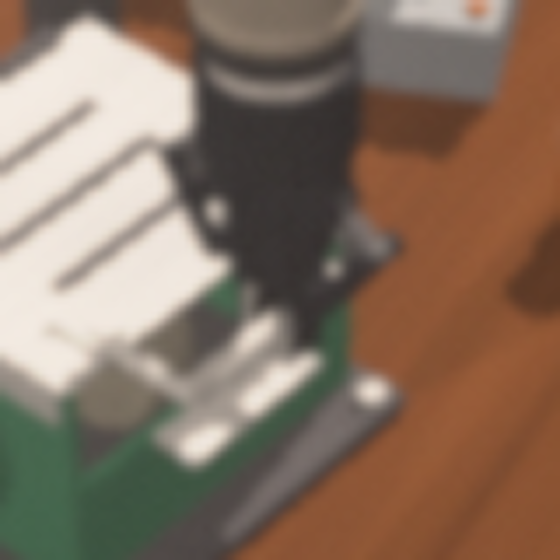

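```bash
python3 -m crank '[[0.0,0,-0.005,0],[0.0003,0,-0.0116,0],[0.0012,0,-0.0232,0],[0.0027,0,-0.0347,0],[0.0049,0,-0.0462,0],[0.0076,0,-0.0575,0],[0.0109,0,-0.0686,0],[0.0147,0,-0.0796,0],[0.0169,0,-0.085,0],[0.0169,0,-0.085,0]]'
```

```text
clock: 10.78
ee_pos: [477.5, 172.1, 232.3]
orientation: [[0.983, -0.181, -0.005], [-0.181, -0.983, 0.001], [-0.005, 0.0, -1.0]]
ft_force: [-8.5, 1.8, -3.4]
opening: 11.8
```

```bash
python3 -m crank '[[0.0047,0,-0.0106,0],[0.010,0,-0.0209,0],[0.0158,0,-0.031,0],[0.0222,0,-0.0408,0],[0.029,0,-0.0502,0],[0.0363,0,-0.0592,0],[0.0427,0,-0.0664,0],[0.0481,0,-0.072,0],[0.0481,0,-0.072,0],[0.0481,0,-0.072,0]]'
python3 - <<'E'
from h import *
from bench import env,cams
for n in('side','scene','wrist'):
    o=env.observe();f=cams.grab_frame(n);f['o']=o;pickle.dump(f,open(f'pics/{n}7.pkl','wb'))
    cv2.imwrite(f'pics/{n}7.png',f['img'])
o=env.observe();print(o['ee_pos'],o['ft_force'],o['clock'])
f=load('side7');C=cloud(f);h=cv2.cvtColor(f['img'],cv2.COLOR_BGR2HSV)
# flap plane: in guard frame
c,s=np.cos(np.radians(-10.4)),np.sin(np.radians(-10.4))
for n in('side7','scene7','wrist7'):
    f=load(n);C=cloud(f,wE(f,f['o']) if n[0]=='w' else None);h=cv2.cvtColor(f['img'],cv2.COLOR_BGR2HSV)
    d=C-np.array([462.4,174.5,150]);gx=d[...,0]*c+d[...,1]*s;gy=-d[...,0]*s+d[...,1]*c;gz=d[...,2]
    m=(h[...,1]<40)&(h[...,2]>120)&(gx>100)&(gx<215)&(abs(gy)<85)&(gz>10)&(gz<125)
    x,z=gx[m],gz[m]
    k=np.polyfit(x,z,1)
    for _ in range(4):
        r=abs(z-np.polyval(k,x))<6;k=np.polyfit(x[r],z[r],1)
    print(n,m.sum(),r.sum(),'angle',np.degrees(np.arctan(-k[0])),'x at z0',-k[1]/k[0])
E
```

```text
clock: 11.62
ee_pos: [521.0, 164.2, 304.8]
orientation: [[0.984, -0.18, -0.014], [-0.18, -0.984, 0.001], [-0.014, 0.001, -1.0]]
ft_force: [-18.6, 2.2, 8.7]
opening: 11.6
[520.68301043 164.25276299 304.45085824] [-17.75224871   3.24119871   7.99101244] 11.7667
side7 141 141 angle 43.08764765917039 x at z0 222.65866727652576
scene7 2594 2541 angle 42.99355578306104 x at z0 228.72427215087987
wrist7 18108 18065 angle 42.982243252546695 x at z0 222.0198405729297
```

View pics/side7.png

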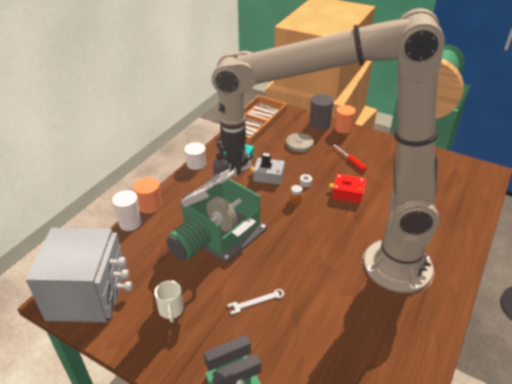

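View pics/scene7.png

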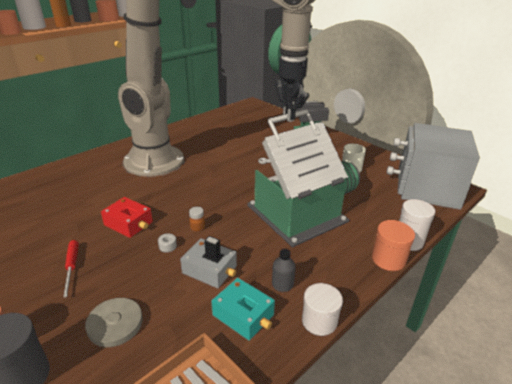

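```bash
python3 -m crank '[[0.001,0,-0.004,0],[0.002,0,-0.007,0],[0.002,0,-0.007,0],[0.002,0,-0.007,0],[0.002,0,-0.007,0]]'
cat > ang.py <<'E'
from h import *
from bench import env,cams
import sys
o=env.observe();print(o['ee_pos'],o['ft_force'],o['clock'],np.abs(o['joint_velocities']).max())
c,s=np.cos(np.radians(-10.4)),np.sin(np.radians(-10.4))
for n in('side','scene','wrist'):
    o=env.observe();f=cams.grab_frame(n);cv2.imwrite(f'pics/{n}{sys.argv[1]}.png',f['img'])
    C=cloud(f,wE(f,o) if n[0]=='w' else None);h=cv2.cvtColor(f['img'],cv2.COLOR_BGR2HSV)
    d=C-np.array([462.4,174.5,150]);gx=d[...,0]*c+d[...,1]*s;gy=-d[...,0]*s+d[...,1]*c;gz=d[...,2]
    m=(h[...,1]<40)&(h[...,2]>120)&(gx>100)&(gx<215)&(abs(gy)<85)&(gz>10)&(gz<125)
    x,z=gx[m],gz[m];k=np.polyfit(x,z,1)
    for _ in range(4):
        r=abs(z-np.polyval(k,x))<6;k=np.polyfit(x[r],z[r],1)
    print(n,r.sum(),'angle',np.degrees(np.arctan(-k[0])))
E
python3 ang.py 8
```

```text
clock: 12.18
ee_pos: [526.3, 163.2, 311.0]
orientation: [[0.984, -0.181, -0.006], [-0.181, -0.984, 0.001], [-0.006, 0.0, -1.0]]
ft_force: [-7.8, 2.3, 0.9]
opening: 11.9
[526.2814511  163.20544526 310.95490685] [-7.79214116  2.31053191  0.94130751] 12.1833 0.0017646024581678644
side 53 angle 45.369578323009726
scene 2543 angle 45.022787606785236
wrist 17793 angle 45.11572391559105
```

```bash
python3 -m crank '[[0,0,0,0],[0,0,0,0],[0,0,0,0],[0,0,0,0],[0,0,0,0],[0,0,0,0],[0,0,0,0],[0,0,0,0],[0,0,0,0],[0,0,0,0]]'
python3 ang.py 9
python3 - <<'E'
from h import *
a=load('scene0')['img'];b=cv2.imread('pics/scene9.png')
d=cv2.absdiff(cv2.GaussianBlur(a,(5,5),0),cv2.GaussianBlur(b,(5,5),0)).max(2)
cv2.imwrite('pics/diff9.png',cv2.hconcat([cv2.resize(b,(400,300)),cv2.cvtColor(cv2.resize(d*3,(400,300)),cv2.COLOR_GRAY2BGR)]))
E
```

```text
clock: 13.17
ee_pos: [526.3, 163.2, 310.9]
orientation: [[0.984, -0.181, -0.006], [-0.181, -0.984, 0.001], [-0.006, 0.0, -1.0]]
ft_force: [-8.3, 1.8, 1.7]
opening: 11.4
[526.27171751 163.2254034  310.94920379] [-8.31646045  1.77255575  1.68402101] 13.1667 0.0022843036758839934
side 53 angle 45.21145766153531
scene 2553 angle 45.09943564901853
wrist 17792 angle 45.12027066465705
```

View pics/diff9.png

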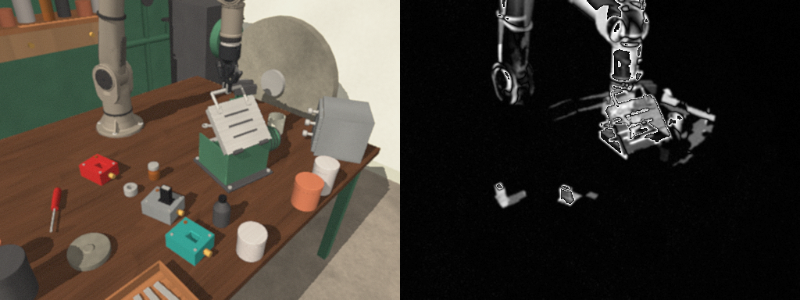

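The difference picture shows changes only at the plug's old and new places, the guard, the arm and their shadows. The guard stays steady at 45°, so I'm handing in.

```bash
python3 -c "
from bench import env
print(env.close_job())"
```

```text
the job is handed in; nothing more can be done
None
```

The job is handed in: the plug is home in the grey interlock box and released, and the arm is holding the guard open at about 45°. It took about 13 s of the 58 s allowed.

**Plug:** I plugged it in with the guard still shut and pressed it to a 10 N contact. After letting go, its top stood 55.6 mm above the box, against 55 mm expected when home. The picture shows the flange down on the box.

**Guard:** I gripped the bar and lifted it along its arc. The first stop read 43° with about 19 N of side load, so I nudged it to 45°. In the last check, all three cameras read 45.1–45.2°. It had held steady for the previous second, with about 8 N at the wrist.

**Rest of the bench:** the before/after scene picture changed only at the plug, the guard, the arm and their shadows.

**Disagreement:** the gripper read 11.4–11.9 mm on the 14 mm bar. A close-up taken before the lift showed the bar squarely between the pads, and it did not slip.

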